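Set the print jig: spacer on its post, paper gripper held open at the third click

ROBOT

A 6-joint arm with a two-finger parallel gripper is mounted at the origin on the work surface. World frame = base frame: x ahead of the robot, y to its left, z up, the work surface at z = 0. Lengths are in m, angles in degrees, forces in N, time in s.
With the tool pointing down it reaches from about 0.325 to 0.85 m from the base axis. Payload 15.5 kg.
Tool frame: the origin (TCP) lies midway between the tips of the shut fingers; the grasp point (between the pads) lies 19 mm behind it; y points along the fingers, x is the direction in which the jaws open and shut, and the axes are right-handed (so a half turn about y gives the same grasp; the last joint's range is limited). The gripper opens to 91 mm and grips with 3 to 60 N. Pads are 32 mm wide; open, the fingers measure 118 mm over their backs; the gripper's body (76 mm by 178 mm) begins 60 mm behind the grasp point.
Start: joints at [61.507, 28.281, 77.091, -0, 74.628, -5.472], TCP at [0.244, 0.575, 0.214] pointing down, gripper open.
Joint ranges: [-166.48, 166.48], [-47.26, 123.95], [12.59, 153.08], [-70.14, 250.14], [6.76, 159.57], [-176.63, 176.63]. Speed limits (degrees/s): [108.29, 108.29, 147.25, 172.46, 172.46, 172.46].

INTERFACE

Orientations are given as a 3x3 rotation matrix whose columns are the frame's x, y, z axes.
In Python, from bench import ctrl gives the robot as it stands. The module is installed in compiled form; this text tells all that it offers. Calls block until the motion is done:
- ctrl.goto(position, orientation): joint-space move of the TCP to a pose.
- ctrl.move_l(position, vel=0.15, ori=None, contact_N=None): straight line of the TCP; ori=None keeps the orientation; vel is the mean speed in m/s. With contact_N (N) it stops when the force on the tool has changed by that much, and returns True; else False.
- ctrl.movej(angles): joint-space move.
- ctrl.command_gripper(opening): opening from 0.0 (shut) to 1.0 (fully open); the grip force is fixed at half the most; returns when the fingers have stopped.
- ctrl.sleep(seconds).
- ctrl.ik(position, orientation): joint angles nearest the present ones, or None.
- ctrl.read_camera(name): name is "side" or "top" or "wrist"; returns the picture (384x512x3 uint8, blue, green, red); there is no depth.
- ctrl.camera_params(name): a dict with "fx", "fy", "cx", "cy" (pixels), "D" ([k1, k2, p1, p2, k3] as OpenCV has them; the pictures are not rectified), "pose" (4x4, takes a point from camera to world coordinates); the wrist camera has in their place "T_tool_cam" (4x4, takes a point from camera to tool coordinates, whose origin is the TCP and whose axes are the tool frame's). Camera axes: x right, y up, looking along -z (the intrinsics and any distortion apply to the point x, -y, -z); pixel columns grow to the right and rows downward; lengths in m; the calibration is good to about 2 mm. A picture is of the moment at which its call begins: read the wrist's pose just before it. camera_params takes no time and is no camera call.
A pose or a line that the arm cannot do raises ctrl.MotionError and nothing moves.
- ctrl.sign_off(): hands the job in, once; it reports no verdict.
Readings, each from a call of its own:
- ctrl.current_t(): time.
- ctrl.current_q(): joint angles.
- ctrl.current_dq(): joint speeds.
- ctrl.current_effort(): joint torques, N m.
- ctrl.current_tool_pos(): TCP position.
- ctrl.current_eef_rot(): TCP orientation.
- ctrl.current_contact_force(): force on the tool from outside, world axes, zero at the start.
- ctrl.current_wrist_torque(): the same for the moment, N m.
- ctrl.current_grip_width(): opening from 0.0 (shut) to 1.0 (fully open).
Only numpy, scipy, OpenCV 4.12 (cv2) and the standard library are available. Lean on these libraries where they do the work, as an engineer would, in place of code of your own. Each camera call takes 0.05 s, during which the arm holds its last target. There are 200 camera calls.

TASK

Slip the brown wooden spacer over the steel post of the aluminium printing jig until it lies flat on the bed, and let go of it. Then grip the jig's black sprung knob and turn it clockwise, feeling the clicks, to the third click and no further, and finish while still holding the knob there, so that the paper gripper stays open. Leave the blue spacer, the ink tin and the cup where they are.

Things in the scene. Friction and masses are not known exactly. Their poses are not given: they have to be found in the camera images.
- jig: Fixed aluminium bed of the printing jig, 190 (x) by 300 (y) by 14 mm thick, on the table; origin at the centre of its underside. A thin black rubber sheet lies in its middle. In its frame the post is at x -20, y +85 mm and the knob's axis at x -20, y -85 mm; a blue paper gripper bar (22 by 280 by 6 mm, between 32 mm high pins) lies along y at x +78 mm and rises 4 mm per click.
- post_foot (a point): Foot of the upright round steel post, on its axis at the top face of the bed (14 mm above the table). The post is 12 mm in diameter and 42 mm high from here, its top 8 mm tapered.
- spacer: Brown wooden spacer ring, loose, standing on the table on its flat end: 56 mm outer diameter, 16 mm bore, 30 mm high, about 60 g; origin on its axis at its underside, z along the axis. It can be gripped across its diameter from above.
- knob_grip (a point): Point on the knob's upright axis at the height to grip it, in the middle of its grip bar's length and width, 40 mm above the bed's top face. The grip bar is 44 mm long, 14 mm thick and 42 mm high (from 26 mm below this point to 16 mm above it) and stands on a turning disc of 48 mm diameter.
- knob: The knob: a grey disc 48 mm across with an upright black grip bar on it; origin on the axis under the disc, 34 mm below point knob_grip, x along the bar's 44 mm length, y across its 14 mm thickness, z up. At rest its axes are the jig's; the white pointer line on its top points to its -x. Marks on the black dial show rest and clicks 1 to 4: the third click's is red, the others white.
- knob_angle (a joint): Knob angle in rad: 0 at rest on its stop, growing clockwise seen from above. Clicks every 0.419 (24 deg): 0.419, 0.838, third 1.257, fourth 1.676; hard stop 2.1. A spring turns it back to 0 when let go: return torque 0.08 N m at 0, about 0.2 at the third click, with a click ripple of +-0.08 N m: highest 0.1 rad after a click, lowest 0.1 rad before the next, mean on the click.
- spare_spacer: Bystander: blue plastic ring of the same size as the wooden spacer, loose on the table; origin at the centre of its underside.
- ink_tin: Bystander: ink tin with a yellow band, 54 mm diameter, 45 mm high, loose on the table; origin at the centre of its underside.
- cup: Bystander: white cup, 76 mm diameter at the rim, 60 mm high, loose on the table; origin at the centre of its underside.
Things that resemble listed ones, but are neither listed nor needed, are in the scene too. Several things have the shape of the spacer; the one meant has the colours described above.

How it is judged (in metres and radians):
On the way, in this order (a step that is already met when the one before it is completed fails the run):
1. the wooden spacer lies flat on the bed around the post, let go, with the knob still at rest (horizontal distance between spacer and post_foot below 0.004 m and z of spacer in the frame of post_foot below 0.003 m and angle between spacer's own z axis and vertical below 0.08 rad and contact force between the fingers and spacer below 0.2 N and value of joint knob_angle below 0.15 rad), for 0.2 s.
2. the knob is held by the fingers at its third click (value of joint knob_angle between 1.117 and 1.397 rad and contact force between the fingers and knob above 1 N), for 0.5 s.
At the end, for the whole second after the job is handed in: Knob within 0.14 rad of its third click (1.257), fingers pressing its bar with over 1 N; wooden spacer round the post within 4 mm of its axis and 3 mm of the bed, upright, untouched; blue spacer, tin and cup within 20 mm of their starts (all of step 2 and horizontal distance between spacer and post_foot below 0.004 m and z of spacer in the frame of post_foot below 0.003 m and angle between spacer's own z axis and vertical below 0.08 rad and contact force between the fingers and spacer below 0.2 N and distance of each of spare_spacer, ink_tin, cup from where it was at the start of the episode below 0.02 m); the arm keeps its last pose, push and grip.
It fails at once if the knob is turned past the third click, halfway or more to the fourth (value of joint knob_angle above 1.467 rad).
It fails at once if the blue spacer, ink tin or cup is displaced by more than 20 mm (distance of any of spare_spacer, ink_tin, cup from where it was at the start of the episode above 0.02 m).
It also fails if it takes over 72 s, if anything falls off the work surface, if the arm or the gripper's body presses on something with over 40 N, if the wrist force passes 120 N, or if a joint passes its speed limit or range.

## Working session

There is one attempt and no reset: what is moved stays moved. The work goes in short steps, each a Python script; the robot and the scene stay as the last script left them, time stands still between calls to the robot, and variables do not carry over. Pictures are saved under pics/ and viewed, about 8 in all and at most 12, crops included, and the job is handed in when it is done.

```bash
mkdir -p pics; cat > h.py <<'E'
import numpy as np, cv2
from bench import ctrl
def project(name, P, pose=None):
    c=ctrl.camera_params(name)
    T=np.array(c["pose"]) if pose is None else pose
    p=(np.linalg.inv(T)@np.c_[np.atleast_2d(P),np.ones(len(np.atleast_2d(P)))].T).T[:,:3]*[1,-1,-1]
    K=np.array([[c["fx"],0,c["cx"]],[0,c["fy"],c["cy"]],[0,0,1.]])
    return cv2.projectPoints(p,np.zeros(3),np.zeros(3),K,np.array(c["D"],float))[0][:,0]
def wpose():
    T=np.eye(4);T[:3,:3]=ctrl.current_eef_rot();T[:3,3]=ctrl.current_tool_pos()
    return T@np.array(ctrl.camera_params("wrist")["T_tool_cam"])
def on_plane(name, px, z, pose=None):
    c=ctrl.camera_params(name)
    T=np.array(c["pose"]) if pose is None else pose
    K=np.array([[c["fx"],0,c["cx"]],[0,c["fy"],c["cy"]],[0,0,1.]])
    u=cv2.undistortPoints(np.array(px,float).reshape(-1,1,2),K,np.array(c["D"],float))[:,0]
    d=(T[:3,:3]@np.c_[u[:,0],-u[:,1],-np.ones(len(u))].T).T
    return T[:3,3]+d*((z-T[2,3])/d[:,2:])
E
python3 - <<'E'
from h import *
for n in("top","side"):
    im=ctrl.read_camera(n); cv2.imwrite(f"pics/{n}0.png",cv2.resize(im,(800,600)))
    c=ctrl.camera_params(n); print(n,c["fx"],c["D"],np.round(c["pose"],3).tolist())
c=ctrl.camera_params("wrist");print(c["fx"],np.round(c["T_tool_cam"],3).tolist())
print(np.round(ctrl.current_eef_rot(),3).tolist(),ctrl.current_t())
E
```

```text
top 364.04787620459695 [-0.0534429  0.         0.         0.         0.       ] [[-0.024, 0.978, -0.208, 0.401], [-1.0, -0.022, 0.01, -0.038], [0.005, 0.208, 0.978, 1.0], [0.0, 0.0, 0.0, 1.0]]
side 446.89963213971265 [-0.03864968  0.          0.          0.          0.        ] [[0.811, 0.418, -0.409, 0.21], [-0.585, 0.58, -0.567, -0.587], [0.0, 0.699, 0.715, 0.767], [0.0, 0.0, 0.0, 1.0]]
273.83238365219086 [[1.0, 0.0, 0.0, -0.001], [-0.0, 0.246, -0.969, -0.171], [-0.001, 0.969, 0.246, 0.068], [0.0, 0.0, 0.0, 1.0]]
[[0.391, -0.001, -0.92], [0.92, -0.001, 0.391], [-0.001, -1.0, 0.0]] 0.1
```

View pics/top0.png

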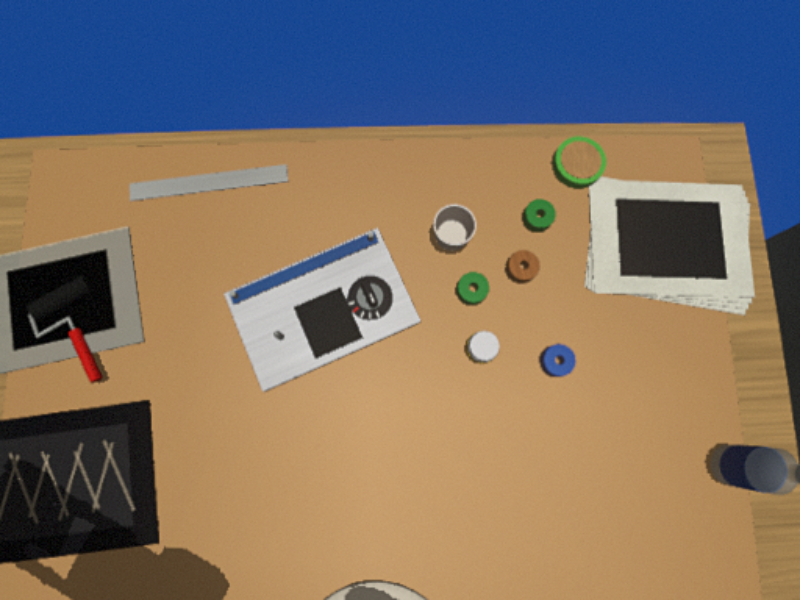

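View pics/side0.png

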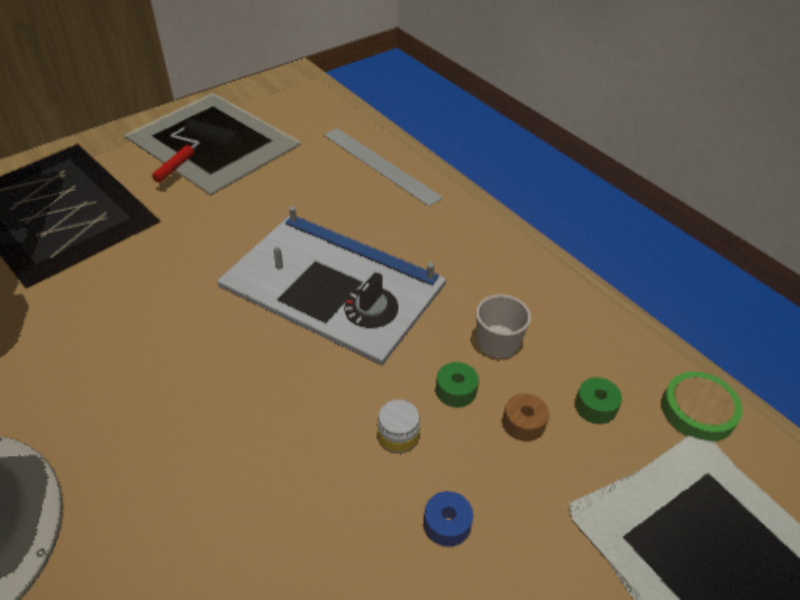

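Viewed 2 pictures. The ring-shaped candidates in the 800x600 top view are brown (523,266), green (473,288), green (540,214) and blue (558,360). Only the one at (523,266) is brown. The jig has its post at (279,335) and its knob at about (371,297). I'll get rough positions from these, then look closer with the wrist camera.

```bash
python3 - <<'E'
from h import *
s=1/1.5625
def T(x,y,z): return on_plane("top",[((x+.5)*s-.5,(y+.5)*s-.5)],z)[0]
def S(x,y,z): return on_plane("side",[((x+.5)*s-.5,(y+.5)*s-.5)],z)[0]
print("brown",T(523,265,.03),S(526,411,.03))
for n,p in dict(g1=(540,213),g2=(473,287),blue=(558,359)).items(): print(n,T(*p,.03))
print("tin",T(483,345,.045),"cup",T(455,222,.06))
print("bed corners",[np.round(T(*p,.014),3) for p in((226,292),(378,229),(420,322),(264,389))])
b=T(523,265,.03)
a=np.deg2rad(45);c,sn=np.cos(a),np.sin(a)
for ang in (45,-135):
    a=np.deg2rad(ang);c,sn=np.cos(a),np.sin(a)
    R=np.array([[c,0,-sn],[sn,0,c],[0,-1,0]])
    print(ang,ctrl.ik([b[0],b[1],.2],R))
E
```

```text
brown [ 0.6576328  -0.27338901  0.03      ] [ 0.65512236 -0.27843672  0.03      ]
g1 [ 0.75430955 -0.31144616  0.03      ]
g2 [ 0.61966147 -0.18244821  0.03      ]
blue [ 0.48989446 -0.32225772  0.03      ]
tin [ 0.51543199 -0.19201164  0.045     ] cup [ 0.7296353  -0.15268943  0.06      ]
bed corners [array([0.624, 0.255, 0.014]), array([ 0.735, -0.017,  0.014]), array([ 0.562, -0.088,  0.014]), array([0.452, 0.183, 0.014])]
45 [-2.73738822e+01  3.62443350e+01  6.41403135e+01 -2.54444375e-14
  7.96153516e+01 -7.23738822e+01]
-135 [-2.73738822e+01  3.62443350e+01  6.41403135e+01 -2.54444375e-14
  7.96153516e+01  1.07626118e+02]
```

```bash
cat >> h.py <<'E'
def Rd(deg):
    c,s=np.cos(np.deg2rad(deg)),np.sin(np.deg2rad(deg))
    return np.array([[c,0,-s],[s,0,c],[0,-1,0]])
E
python3 - <<'E'
from h import *
ctrl.goto([.656,-.276,.2],Rd(45))
ctrl.move_l([.656,-.276,.14])
P=wpose(); np.save("P1.npy",P); im=ctrl.read_camera("wrist"); cv2.imwrite("pics/w1raw.png",im)
p=project("wrist",[[.656,-.276,.03]],P)[0]; print(p,ctrl.current_t(),ctrl.current_grip_width())
x,y=int(p[0]),int(p[1]); x0,y0=x-80,y-60; print(x0,y0)
cv2.imwrite("pics/w1.png",cv2.resize(im[y0:y0+120,x0:x0+160],(800,600),interpolation=cv2.INTER_CUBIC))
E
```

```text
[254.95266392 189.89479288] 4.0 0.9986394745335786
174 129
```

View pics/w1.png

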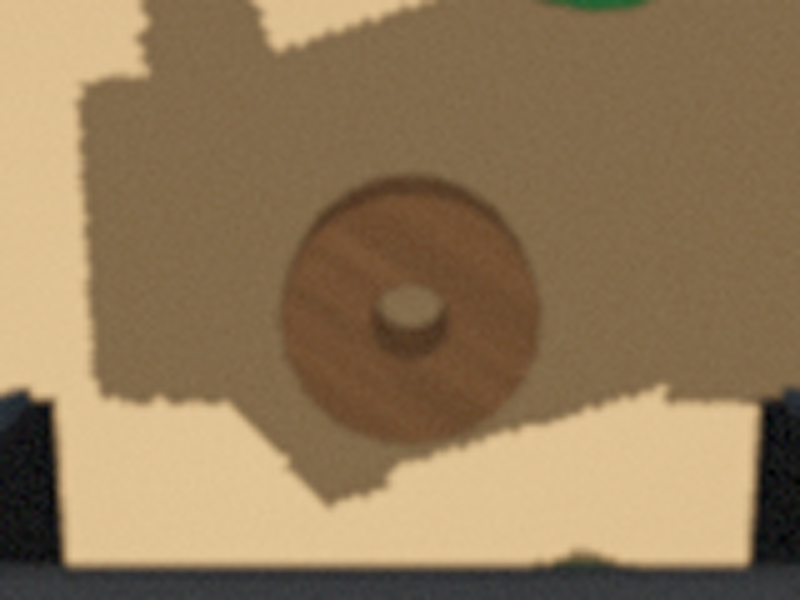

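Picture 3: the brown wooden ring has its top-face and bore centre at (410,318) in the crop, with nothing near the fingers. I'll localise it and grasp.

```bash
python3 - <<'E'
from h import *
P=np.load("P1.npy")
px=lambda x,y:(174+(x+.5)/5-.5,129+(y+.5)/5-.5)
b=on_plane("wrist",[px(410,318)],.03,P)[0]
e=on_plane("wrist",[px(280,315),px(540,315)],.03,P); print(b,np.linalg.norm(e[0]-e[1]))
ctrl.move_l([b[0],b[1],.06]); print(ctrl.move_l([b[0],b[1],.004],vel=.08,contact_N=8))
print(ctrl.current_tool_pos(),ctrl.current_contact_force())
ctrl.command_gripper(.3); print(ctrl.current_grip_width()*91)
ctrl.move_l([b[0],b[1],.1],vel=.1); ctrl.move_l([b[0],b[1],.2])
print(ctrl.current_grip_width()*91,ctrl.current_contact_force())
np.save("b.npy",b)
# look at the jig with side cam free of arm: reuse top0 for coarse pose
c=np.array([.593,.083]);a=np.deg2rad(22.2);J=np.array([[np.cos(a),-np.sin(a)],[np.sin(a),np.cos(a)]])
post=c+J@[-.02,.085];knob=c+J@[-.02,-.085]
print("post",post,"knob",knob)
for n in("top","side"):
  print(n,(project(n,[[*post,.056],[*post,.014],[*knob,.07]])+.5)*1.5625-.5)
for ang in (22,112,-68,-158): print(ang,np.round(ctrl.ik([*post,.15],Rd(ang)),1))
print(ctrl.current_t())
E
```

```text
[ 0.65825921 -0.27729068  0.03      ] 0.055044116368673006
False
[ 0.65854103 -0.27742517  0.00430035] [ 0.42497522 -0.59327172  0.18573422]
56.31859263345429
56.03573839352311 [-0.34259704 -0.42456131 -1.00314161]
post [0.54236612 0.15414218] knob [ 0.60659906 -0.00325582]
top [[276.97807603 332.88642426]
 [281.78396329 336.3536082 ]
 [369.91750109 291.61128003]]
side [[276.39857912 245.7091715 ]
 [279.31814753 265.6968772 ]
 [369.88284113 280.67840698]]
22 [  9.8  27.5  90.3  -0.   62.2 -12.2]
112 [   9.8   27.5   90.3   -0.    62.2 -102.2]
-68 [ 9.8 27.5 90.3 -0.  62.2 77.8]
-158 [  9.8  27.5  90.3  -0.   62.2 167.8]
8.0917
```

```bash
python3 - <<'E'
from h import *
post=np.array([.5424,.1541]); R=Rd(112.2)
t=post+.075*R[:2,2]
ctrl.goto([*t,.2],R); ctrl.move_l([*t,.14])
P=wpose(); np.save("P2.npy",P); im=ctrl.read_camera("wrist"); cv2.imwrite("pics/w2raw.png",im)
tp=ctrl.current_tool_pos()
print(tp,project("wrist",[[*post,.056],[*post,.014],[tp[0],tp[1],tp[2]+.026]],P),ctrl.current_t())
cv2.imwrite("pics/w2.png",cv2.resize(im[90:340,120:440],None,fx=2.4,fy=2.4,interpolation=cv2.INTER_CUBIC))
E
```

```text
[0.47368777 0.12562883 0.1407065 ] [[256.99541925 267.51756993]
 [256.75061412 249.50363471]
 [257.7092655  248.24874362]] 10.3167
```

View pics/w2.png

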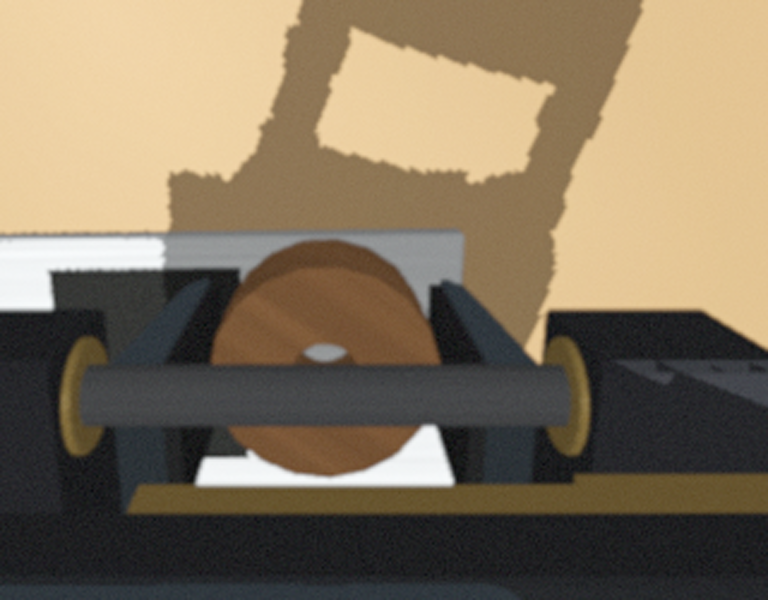

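Picture 4: the ring is held well, with its top-face centre at about x 326 in the crop. The post is hidden behind the ring, because image-up is +z of the tool. I'll shift so the post appears above the ring.

```bash
python3 - <<'E'
from h import *
P=np.load("P2.npy"); tp=np.array([0.47368777,0.12562883,0.1407065])
R=Rd(112.2)
m=on_plane("wrist",[(326.5/2.4-.5+120,250)],tp[2]+.026,P)[0]; print("ex mm",1e3*(m-tp)@R[:,0])
post=np.array([.5424,.1541])
t=post-.085*R[:2,2]
ctrl.goto([*t,.14],R)
P=wpose(); np.save("P3.npy",P); im=ctrl.read_camera("wrist"); cv2.imwrite("pics/w3raw.png",im)
tp=ctrl.current_tool_pos()
q=project("wrist",[[*post,.056],[*post,.014]],P);print(tp,q,ctrl.current_t())
x0,y0=int(q[0,0])-80,max(0,int(q[0,1])-60); print(x0,y0)
cv2.imwrite("pics/w3.png",cv2.resize(im[y0:y0+120,x0:x0+160],None,fx=5,fy=5,interpolation=cv2.INTER_CUBIC))
E
```

```text
ex mm -1.243789681817699
[0.62044912 0.18594351 0.14037213] [[256.64526726 105.45246326]
 [256.42011223 108.15841559]] 11.05
176 45
```

View pics/w3.png

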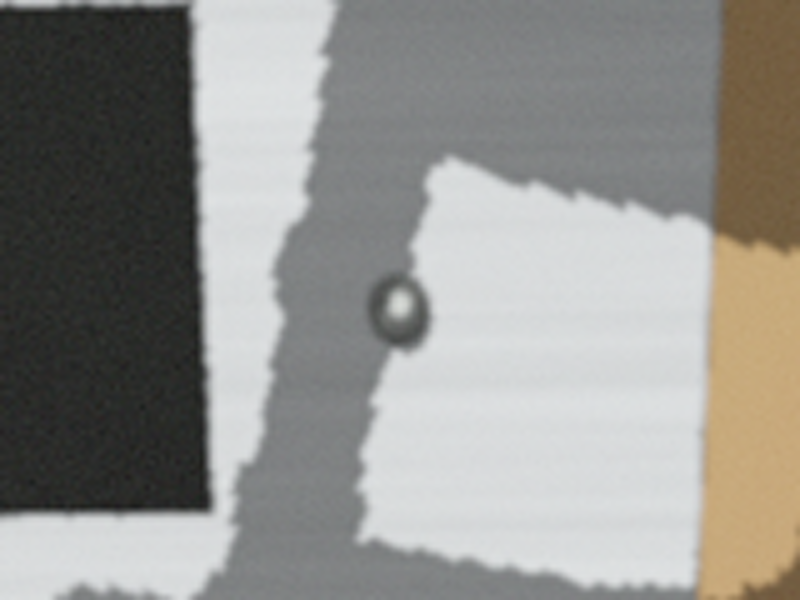

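Picture 5: the post is seen almost from above, with its shoulder centre at about (400,304) and its foot at (400,318). The bed and sheet edges are symmetric, so yaw 22.2° holds. I'll apply the jaw-axis bias of 1.24 mm and lower the ring with contact sensing.

```bash
python3 - <<'E'
from h import *
P=np.load("P3.npy");R=Rd(112.2)
px=lambda x,y:(176+(x+.5)/5-.5,45+(y+.5)/5-.5)
a=on_plane("wrist",[px(400,304)],.048,P)[0]; f=on_plane("wrist",[px(400,318)],.014,P)[0]
p=(a+f)[:2]/2; print(a,f)
b=p+.00124*R[:2,0]; print("target",b); np.save("post.npy",b)
ctrl.goto([*b,.11],R); ctrl.move_l([*b,.066],vel=.08)
F0=np.array(ctrl.current_contact_force())
for z in (.054,.042,.03,.0185):
    h=ctrl.move_l([*b,z],vel=.03,contact_N=8)
    print(z,h,ctrl.current_tool_pos(),np.round(np.array(ctrl.current_contact_force())-F0,1),np.round(ctrl.current_wrist_torque(),2))
    if h: break
print(ctrl.current_t())
E
```

```text
[0.54222996 0.15304246 0.048     ] [0.54275968 0.15332727 0.014     ]
target [0.5420263  0.15433295]
0.054 False [0.54196636 0.15432716 0.05391037] [ 0.8  0.8 -0.1] [ 0.09  0.03 -0.03]
0.042 False [0.54193547 0.15431224 0.04184052] [-0.4 -1.3 -0.1] [0.05 0.01 0.03]
0.03 False [0.54194894 0.15431479 0.02987545] [ 0.4  0.4 -0.1] [ 0.07 -0.03 -0.01]
0.0185 True [0.54187229 0.15428701 0.01805553] [-2.1 -1.1  8.1] [0.01 0.17 0.01]
14.2833
```

```bash
python3 - <<'E'
from h import *
R=Rd(112.2); b=np.load("post.npy")
ctrl.command_gripper(.85); ctrl.move_l([*b,.13],vel=.1)
k=b+.17*np.array([np.sin(np.deg2rad(22.2)),-np.cos(np.deg2rad(22.2))])
ctrl.goto([*k,.15],R)
P=wpose(); np.save("P4.npy",P); im=ctrl.read_camera("wrist"); cv2.imwrite("pics/w4raw.png",im)
sd=ctrl.read_camera("side")
c=(project("side",[[*b,.04]])[0]).astype(int); print(c)
S=cv2.resize(sd[c[1]-30:c[1]+30,c[0]-30:c[0]+30],(400,400),interpolation=cv2.INTER_CUBIC)
q=project("wrist",[[*k,.07],[*k,.028]],P);print(k,q,ctrl.current_t())
x0,y0=int(q[0,0])-50,int(q[0,1])-50; print(x0,y0)
W=cv2.resize(im[y0:y0+100,x0:x0+100],(400,400),interpolation=cv2.INTER_CUBIC)
cv2.imwrite("pics/w4.png",np.hstack([W,S]))
E
```

```text
[177 162]
[ 0.60625923 -0.00306505] [[256.74235591 199.42245198]
 [256.48882731 189.27613968]] 16.9
206 149
```

View pics/w4.png

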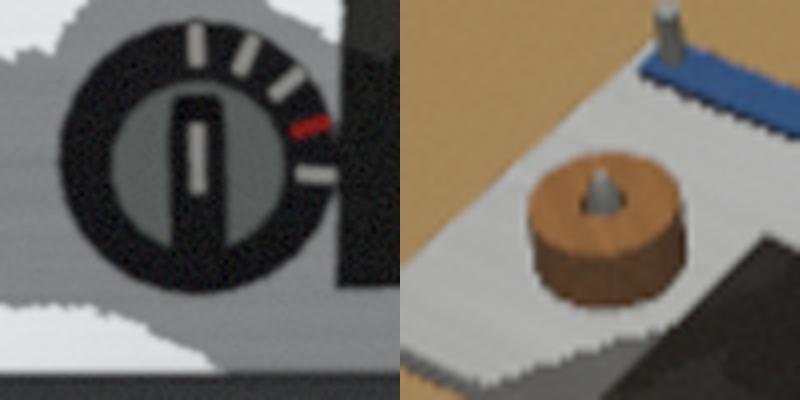

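Picture 6: the ring lies flat around the post with the post tip showing in its bore. The knob is at rest, with its bar centred at x 197 and disc centre at y 163 in the crop. After the known bias that is within 0.5 mm of the prediction. Next I'll grip the knob and turn in small steps, logging the torque.

```bash
python3 - <<'E'
from h import *
R=Rd(112.2); k=np.array([.6062,-.0031])-.0003*R[:2,0]; np.save("k.npy",k)
ctrl.command_gripper(.5)
ctrl.move_l([*k,.08]); print(ctrl.move_l([*k,.036],vel=.06,contact_N=8))
ctrl.command_gripper(0.0); print("w",ctrl.current_grip_width()*91,np.round(ctrl.current_contact_force(),1),np.round(ctrl.current_wrist_torque(),3))
q0=np.array(ctrl.current_q()); np.save("q0.npy",q0)
for d in range(3,55,3):
    q=q0.copy(); q[5]+=d; ctrl.movej(q); ctrl.sleep(.1)
    print(d,round(ctrl.current_q()[5]-q0[5],2),np.round(np.array(ctrl.current_wrist_torque())[2],3),np.round(ctrl.current_contact_force(),1),round(ctrl.current_grip_width()*91,2))
print(ctrl.current_t())
E
```

```text
False
w 13.55127031312905 [-1.5  4.2  3.3] [0.795 0.228 0.129]
3 2.92 0.114 [-0.6  2.8  1.7] 13.86
6 5.89 0.181 [-2.3  4.9  3.6] 13.84
9 8.93 0.144 [-1.2  4.9  3.6] 13.66
12 11.93 0.161 [-0.7  6.5  3.9] 13.73
15 14.93 0.055 [-0.6  7.   3.2] 13.52
18 17.94 0.024 [-1.3  7.5  3.3] 13.97
21 20.93 0.087 [-1.   8.2  3.2] 14.17
24 23.93 0.17 [-0.7  8.4  2.8] 13.7
27 26.93 0.14 [-1.  10.3  3.6] 13.54
30 29.93 0.247 [-0.9 10.3  3.7] 13.92
33 32.93 0.235 [-0.  10.7  3.3] 13.81
36 35.93 0.142 [-0.7 12.1  2.7] 13.84
39 38.93 0.159 [-0.1 12.4  3.5] 14.06
42 41.93 0.111 [-0.1 12.4  3.3] 13.79
45 44.93 0.151 [ 0.3 13.2  3.1] 13.61
48 47.93 0.223 [ 0.6 13.9  3.5] 14.0
51 50.92 0.26 [ 0.9 14.6  3.1] 13.38
54 53.92 0.239 [ 1.1 15.2  2.7] 13.37
25.9417
```

The clicks are clear: torque peaks at about 6, 30 and 54°, with lows at 18 and 42°, so the lag is close to zero. I'll go on to 72° in fine steps, then look.

```bash
python3 - <<'E'
from h import *
q0=np.load("q0.npy")
for d in (56,58,60,62,64,66,68,70,72):
    q=q0.copy(); q[5]+=d; ctrl.movej(q); ctrl.sleep(.1)
    print(d,round(ctrl.current_q()[5]-q0[5],2),np.round(np.array(ctrl.current_wrist_torque())[2],3),np.round(ctrl.current_contact_force(),1),round(ctrl.current_grip_width()*91,2))
ctrl.sleep(.7)
k=np.load("k.npy"); b=np.load("post.npy")
out=[]
for n in("side","top"):
    im=ctrl.read_camera(n); c=project(n,[[*k,.05]])[0].astype(int)
    if n=="side": s=im[c[1]-45:c[1]+45,c[0]-60:c[0]+60]
    else: s=im[c[1]-45:c[1]+45,c[0]-80:c[0]+40]
    out.append(cv2.resize(s,(400,300),interpolation=cv2.INTER_CUBIC))
w=ctrl.read_camera("wrist"); cv2.imwrite("pics/w5raw.png",w)
out2=cv2.resize(w[140:290,156:356],(400,300),interpolation=cv2.INTER_CUBIC)
cv2.imwrite("pics/f.png",np.vstack([np.hstack(out),np.hstack([out2,out2*0])])); print(ctrl.current_t())
E
```

```text
56 55.92 0.318 [ 1.5 15.7  2.9] 13.65
58 57.93 0.252 [ 1.4 15.8  2.7] 13.17
60 59.93 0.157 [ 1.4 16.4  2. ] 13.81
62 61.93 0.175 [ 1.2 16.9  2.6] 13.63
64 63.93 0.055 [ 1.7 17.2  2. ] 13.82
66 65.93 0.109 [ 3.1 18.1  2. ] 13.61
68 67.93 0.14 [ 2.6 18.   1.5] 13.92
70 69.93 0.185 [ 2.9 18.7  1. ] 13.92
72 71.93 0.244 [ 2.  18.2  1.4] 13.72
29.9417
```

View pics/f.png

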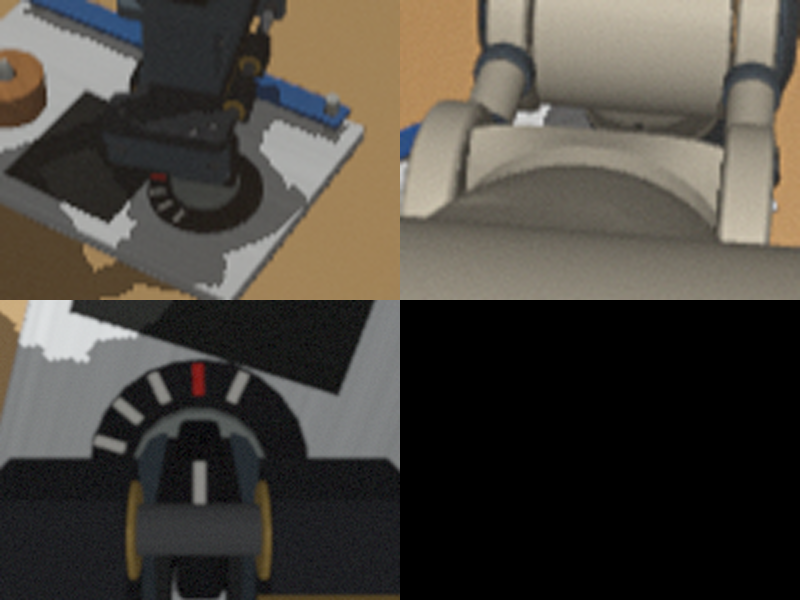

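Picture 7: in the wrist view, the white pointer (200,480) lines up with the red third-click mark (198,378). The ring is still around the post. Handing in.

```bash
python3 - <<'E'
from h import *
print(round(ctrl.current_grip_width()*91,2),ctrl.current_t()); ctrl.sign_off()
E
```

```text
14.03 29.9417
the job is handed in; nothing more can be done
```

I handed the job in at about 30 s, with the spacer on the post and the knob held at its third click. No verdict is reported, so what follows is from my own checks.

- **Spacer:** I gripped the brown spacer, lowered it over the post until it touched the bed at the expected height, and let go. A side view afterwards showed it flat, with the post tip in its bore. It was still in place in the last picture.
- **Knob:** I turned it clockwise by 72° at the wrist. The torque showed peaks near 6, 30 and 55° and lows near 18, 42 and 65°, as expected for clicks at 24, 48 and 72°. At the end the pointer lined up with the red mark and the grip was closed on the bar at about 14 mm.

**What disagreed:**
- The wrist camera read about 1.2 mm off along the jaw direction; I corrected for this.
- The sideways force on the tool rose to about 18 N while turning, probably because I gripped about a millimetre off the knob's axis. That is well under the wrist limit of 120 N.

**Not checked:** I did not measure the blue spacer, tin and cup again at the end. No contact with them showed up in the forces.

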